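# Hang the clay scraper back between its neighbours

## Robot

A 6-joint arm with a two-finger parallel gripper is mounted at the origin on the work surface; the furniture and walls round the work are solid. World frame = base frame: x ahead of the robot, y to its left, z up, the work surface at z = 0. Lengths are in m, angles in rad, forces in N, time in s.
With the tool pointing down it reaches from about 0.35 to 0.8 m from the base axis. Payload 7.3 kg.
Tool frame: the origin (TCP) lies on the centre line of the jaws, within the pads' length; the fingertips stand 22 mm ahead of it and the grasp point (between the pads) lies 3 mm ahead of it (bot.tcp_to_tips is the distance from the TCP to the fingertips, in m); z points along the fingers, y is the line along which they close (so a half turn about z gives the same grasp; the last joint's range is limited). The gripper opens to 85 mm and grips with 20 to 120 N. Pads are 22 mm wide; open, the fingers measure 114 mm over their backs; the gripper's body (76 mm by 85 mm) begins 54 mm behind the grasp point. The pads swing forward as they close: fully open they stand 13 mm farther back than shut.
Start: joints at [-1.374, 0.342, 1.524, -0, 1.275, -0.146], TCP at [0.176, -0.494, 0.253] pointing down, gripper open.
Joint ranges: [-2.53, 2.53], [-0.77, 2.02], [0.04, 2.7], [-1, 4.14], [0.28, 2.66], [-3.11, 3.11]. Speed limits (rad/s): [2.57, 2.57, 3.14, 3.14, 3.14, 3.14].

## Interface

Orientations are given as a rotation vector (axis times angle).
In Python, from plant import bot gives the robot as it stands. Calls block until the motion is done:
- bot.move_ptp(position, orientation): joint-space move of the TCP to a pose.
- bot.move_straight(position, frame=None, velocity=0.15): straight line of the TCP; frame=None keeps the orientation; velocity is the mean speed in m/s.
- bot.goto_joints(angles): joint-space move.
- bot.move_gripper(opening): finger opening in m; the grip force is fixed at half the most; returns when the fingers have stopped.
- bot.hold(seconds).
- bot.inverse_kinematics(position, orientation): joint angles nearest the present ones, or None.
- bot.observe(): the state.
- bot.read_camera(name): name is "scene" or "top" or "wrist"; returns a dict with "image" (400x640x3 uint8, red, green, blue), "intrinsics" (3x3 intrinsics, pixels), "k1" (the pictures are not rectified: a ray, as slopes to the right and down, at radius r is drawn at 1 + k1 r^2 times it, then the intrinsics apply), "rvec" (rotation vector, rad) and "tvec" (3), from world to camera coordinates, as OpenCV has them; the wrist camera has in their place "tool_from_camera" (4x4, takes a point from camera to tool coordinates, whose origin is the TCP and whose axes are the flange's). Camera axes: x right, y down, z forward; pixel columns grow to the right and rows downward; lengths in m; the calibration is good to about 2 mm. A picture is of the moment at which its call begins: read the wrist's pose just before it. There is no depth.
A pose or a line that the arm cannot do raises bot.MotionError and nothing moves.
- bot.finish_job(): hands the job in; it is judged then, once.
The state is a dict: "clock": time; "joint_pos": joint angles; "qd": joint speeds; "tau": joint torques, N m; "eef_pos": TCP position; "tool_rot": TCP orientation; "contact_force": force on the tool from outside, world axes, zero at the start; "torque": the same for the moment, N m; "opening": finger opening in m; "grip_force": force on a finger pad.
Only numpy, scipy, OpenCV 4.12 (cv2) and the standard library are available. Lean on these libraries where they do the work, as an engineer would, in place of code of your own. Each camera call takes 0.05 s, during which the arm holds its last target. There are 200 camera calls.

## Task

Pull the red-handled scraper out of the drying block and hang it upright on the empty middle hook of the rack: push its neck in past the hook's spring balls, then lower it until you feel the hook carry it, and only then let go. Do not force it, do not drop it, and do not disturb the blue and green scrapers beside it or the glaze jar.

Things in the scene. Friction and masses are not known exactly. Their poses are not given: they have to be found in the camera images.
- scraper_grip (a point): Centre of the red square handle of the scraper to hang; handle 20 x 20 mm, 50 mm tall (25 mm above and below this point). Axes: z up the tool, y across the blade's width, x out of its flat face. Whole tool about 0.15 kg, 206 mm long. It starts upright in the block's middle slot, 50 mm deep, with 1 mm play front and back and 2 mm at each side: pull straight up.
- scraper_collar (a point): Centre of the underside of the red scraper's brass collar (disc 34 mm across, 6 mm thick), 31 mm below the handle's centre. Below this point: a round neck 12 mm in diameter, 70 mm long, then the steel blade, 46 mm wide and 4 mm thick, whose lower edge is 150 mm below this point.
- block: Heavy wooden drying block fixed to the table, 66 (x) x 90 (y) x 62 mm high, origin at the centre of its underside; three slots along its y.
- rack: Wooden rack fixed to the table, base 115 x 235 x 12 mm, origin at the centre of its underside; x points from its open front to its back board, y to its left, z up. The board's front face is at x = 36 mm, its top 165 mm up. Three steel fork hooks at y = -70, 0, +70 mm, open to the front: two prongs along x, 9 mm thick, 8 mm wide, 17 mm apart; a neck hangs between them, collar on top.
- free_place (a point): Where the neck's axis belongs in the empty middle hook, axes as the rack's; 200 mm above the table. True in plan, NOT in height: this hook is set by hand on its strip, so its prong tops lie anywhere from 24 mm below to 24 mm above this point; unmeasured, to be found by feel. The neck's axis may stand 5 mm in front to 5 mm behind this point (stop). Prong tips begin 41 mm in front of it.
- spring_catch (a point): Midway between the two sprung steel balls of the middle hook, 11 mm in front of the free place (same uncertain height). They narrow the 17 mm gap to 8 mm; a push of about 5 to 10 N on the neck along the rack's +x opens them. Enter with the neck upright and the collar's underside 28 to 33 mm above this point. Contact over 20 N bends it: feel for it at 6 mm/s or less.
- blue_scraper_grip (a point): Handle centre of the blue-handled scraper hanging loosely on one of the outer hooks; same shape and size as the red one except for a narrower blade tip (30 mm wide, lowest 10 mm).
- green_scraper_grip (a point): Handle centre of the green-handled scraper hanging loosely on the other outer hook; as the blue one.
- jar_middle (a point): Middle of a loose glaze jar with a rust-orange lid, 57 x 54 x 68 mm, standing on the table.
Things that resemble listed ones, but are neither listed nor needed, are in the scene too. Leave any orange look-alike of the part that bears scraper_grip alone.

How it is judged:
On the way, in this order (a step that is already met when the one before it is completed fails the run):
1. the red scraper is drawn up out of the block (height (world z) of scraper_grip above 0.246 m), for 0.1 s.
2. its neck is past the spring balls, inside the middle hook (x of scraper_grip in the frame of rack between -0.024 and -0.006 m and y of scraper_grip in the frame of rack between -0.006 and 0.006 m and z of scraper_grip in the frame of rack below 0.29 m), for 0.1 s.
At the end, for the whole second after the job is handed in: The red scraper hangs at rest on the middle hook, carried by it: neck behind the spring balls (handle centre within about 10 mm along and 6 mm across of the free place), collar down on the prongs at whatever height the hook is set, upright within 5 degrees (x of scraper_grip in the frame of rack between -0.027 and -0.006 m and y of scraper_grip in the frame of rack between -0.006 and 0.006 m and z of scraper_grip in the frame of rack between 0.204 and 0.258 m and angle between scraper_grip's own z axis and vertical below 0.09 rad and contact force between scraper and rack above 0.5 N and linear speed of scraper below 0.03 m/s); the robot touches nothing.
It fails at once if the red scraper is forced against the rack with more than 20 N (contact force between scraper and rack above 20 N).
It fails at once if the red scraper is dropped (falls more than about 1 mm when let go) (contact force between the fingers and scraper below 0.1 N and linear speed of scraper above 0.15 m/s).
It fails at once if the blue scraper is shifted by more than 12 mm or tipped (distance of blue_scraper_grip from where it was at the start of the episode above 0.012 m or angle between blue_scraper_grip's own z axis and vertical above 0.17 rad).
It fails at once if the green scraper is shifted by more than 12 mm or tipped (distance of green_scraper_grip from where it was at the start of the episode above 0.012 m or angle between green_scraper_grip's own z axis and vertical above 0.17 rad).
It fails at once if the glaze jar is shifted by more than 20 mm or tipped (distance of jar_middle from where it was at the start of the episode above 0.02 m or angle between jar_middle's own z axis and vertical above 0.3 rad).
It also fails if it takes over 54 s, if anything falls off the work surface, if the arm or the gripper's body presses on something with over 40 N, if the wrist force passes 120 N, or if a joint passes its speed limit or range.

## Working session

There is one attempt and no reset: what is moved stays moved. The work goes in short steps, each a Python script; the robot and the scene stay as the last script left them, time stands still between calls to the robot, and variables do not carry over. Pictures are saved under pics/ and viewed, at most 10 in all, crops included, and the job is handed in when it is done.

```bash
mkdir -p pics; ls; python3 - <<'E'
from plant import bot
import cv2,numpy as np
np.set_printoptions(precision=4,suppress=True)
print(bot.observe())
for n in("scene","top","wrist"):
    c=bot.read_camera(n); cv2.imwrite(f"pics/{n}0.png",c["image"][...,::-1])
    print(n,{k:v for k,v in c.items() if k!="image"})
E
```

```text
pics
{'clock': 0.0, 'joint_pos': array([-1.374 ,  0.3427,  1.525 , -0.    ,  1.2754, -0.146 ]), 'qd': array([ 0.0006, -0.0004,  0.0008,  0.0001,  0.0006,  0.0006]), 'tau': array([  0.0029, -43.3666, -24.6013,  -0.0001,   0.0078,  -0.    ]), 'eef_pos': array([ 0.1764, -0.4941,  0.2526]), 'tool_rot': array([-3.094 , -0.5356,  0.0001]), 'contact_force': array([ 0.6303, -0.6342, -0.4489]), 'torque': array([-0.0349, -0.0004,  0.018 ]), 'grip_force': 0.0, 'opening': 0.08540246714769696}
scene {'intrinsics': array([[387.1901,   0.    , 316.0089],
       [  0.    , 387.1901, 198.0377],
       [  0.    ,   0.    ,   1.    ]]), 'k1': -0.09668096152039826, 'rvec': array([ 1.0855, -2.4668,  0.9715]), 'tvec': array([0.2455, 0.4321, 0.7006])}
top {'intrinsics': array([[492.0124,   0.    , 315.6119],
       [  0.    , 492.0124, 201.7913],
       [  0.    ,   0.    ,   1.    ]]), 'k1': -0.07409372297960351, 'rvec': array([ 2.1319, -2.1474,  0.1684]), 'tvec': array([-0.1132,  0.5096,  0.9329])}
wrist {'intrinsics': array([[287.814 ,   0.    , 323.8274],
       [  0.    , 287.814 , 201.274 ],
       [  0.    ,   0.    ,   1.    ]]), 'k1': -0.005189887832422691, 'tool_from_camera': array([[ 0.001 , -0.9534, -0.3017,  0.0777],
       [ 1.    ,  0.0011, -0.0001, -0.0006],
       [ 0.0004, -0.3017,  0.9534, -0.1204],
       [ 0.    ,  0.    ,  0.    ,  1.    ]])}
```

View pics/scene0.png

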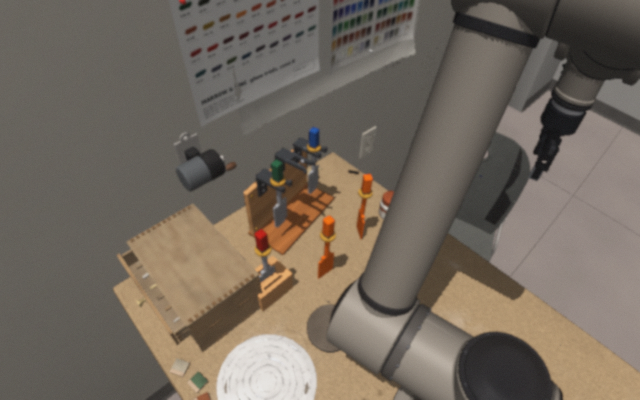

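View pics/top0.png

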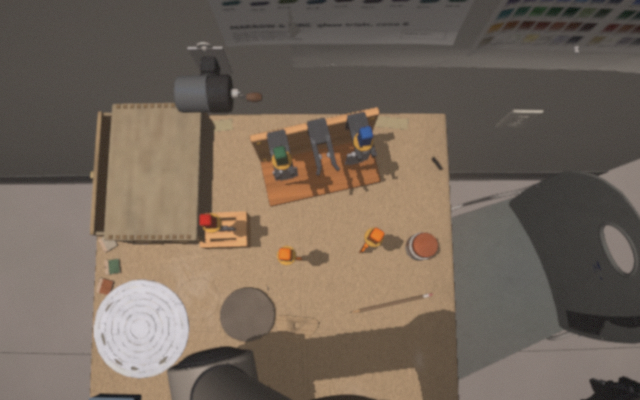

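The scene view shows the red handle at (262,240), green at (278,170), blue at (314,138), orange look-alikes at (328,228) and (367,185). In the top view, red is at (207,219), the block around (225,230), the rack from (255,130) to (383,204), and the jar at (424,245).

```bash
cat > h.py <<'E'
import numpy as np,cv2
from scipy.spatial.transform import Rotation as R
np.set_printoptions(precision=4,suppress=True)
def pose(c,obs=None):
    if "rvec" in c:
        M=R.from_rotvec(c["rvec"]).as_matrix(); return M.T,-M.T@c["tvec"]
    T=c["tool_from_camera"]; W=R.from_rotvec(obs["tool_rot"]).as_matrix()
    return W@T[:3,:3],W@T[:3,3]+obs["eef_pos"]
def ray(c,uv,obs=None):
    K=c["intrinsics"]; d=np.array([(uv[0]-K[0,2])/K[0,0],(uv[1]-K[1,2])/K[1,1]]); s=d.copy()
    for _ in range(20): s=d/(1+c["k1"]*(s@s))
    Rm,o=pose(c,obs); v=Rm@np.array([*s,1]); return o,v/np.linalg.norm(v)
def plane(c,uv,z,obs=None):
    o,v=ray(c,uv,obs); return o+v*(z-o[2])/v[2]
def proj(c,p,obs=None):
    Rm,o=pose(c,obs); q=Rm.T@(np.asarray(p)-o); s=q[:2]/q[2]; s=s*(1+c["k1"]*(s@s))
    return c["intrinsics"][[0,1],[0,1]]*s+c["intrinsics"][:2,2]
def tri(rs):
    A=sum(np.eye(3)-np.outer(v,v) for o,v in rs); b=sum((np.eye(3)-np.outer(v,v))@o for o,v in rs)
    p=np.linalg.solve(A,b); return p,[np.linalg.norm((np.eye(3)-np.outer(v,v))@(p-o)) for o,v in rs]
def mask(im,name):
    h=cv2.cvtColor(im,cv2.COLOR_RGB2HSV); H,S,V=[h[...,i].astype(int) for i in range(3)]
    return {"red":((H<4)|(H>172))&(S>200)&(V>60),"green":(H>60)&(H<95)&(S>120)&(V>25),"blue":(H>100)&(H<130)&(S>150)&(V>50)}[name].astype(np.uint8)
def blobs(im,name,n=4):
    k,l,s,c=cv2.connectedComponentsWithStats(mask(im,name))
    o=np.argsort(-s[1:,4])[:n]+1
    return [(s[i].tolist(),c[i]) for i in o]
E
python3 - <<'E'
from h import *
from plant import bot
cs={n:bot.read_camera(n) for n in("scene","top")}
for n,c in cs.items():
    print(n,pose(c)[1], pose(c)[0][:,2])
    for k in("red","green","blue"): print(k,[(b[0],b[1].round(1)) for b in blobs(c["image"],k)])
a=cs["top"]["image"][100:270,190:390]; b=cs["scene"]["image"][115:315,225:345]
cv2.imwrite("pics/t1.png",cv2.resize(a,(800,680)[:2] if 0 else (700,595),interpolation=cv2.INTER_CUBIC)[...,::-1])
cv2.imwrite("pics/s1.png",cv2.resize(b,(360,600),interpolation=cv2.INTER_CUBIC)[...,::-1])
E
```

```text
scene [0.0621 0.2958 0.804 ] [ 0.4874 -0.4694 -0.7363]
red [([255, 230, 11, 19, 117], array([260.2, 237.8]))]
green [([273, 161, 7, 7, 32], array([275.8, 163.8])), ([274, 171, 1, 1, 1], array([274., 171.]))]
blue [([310, 128, 9, 18, 123], array([313.3, 136.1])), ([353, 6, 1, 3, 3], array([353.,   7.])), ([360, 4, 1, 1, 1], array([360.,   4.]))]
top [ 0.3565 -0.1163  1.0011] [ 0.1564 -0.0006 -0.9877]
red [([202, 220, 1, 1, 1], array([202., 220.]))]
green [([575, 9, 1, 1, 1], array([575.,   9.]))]
blue [([362, 130, 8, 7, 32], array([365.3, 132.6])), ([368, 128, 1, 1, 1], array([368., 128.]))]
```

View pics/t1.png

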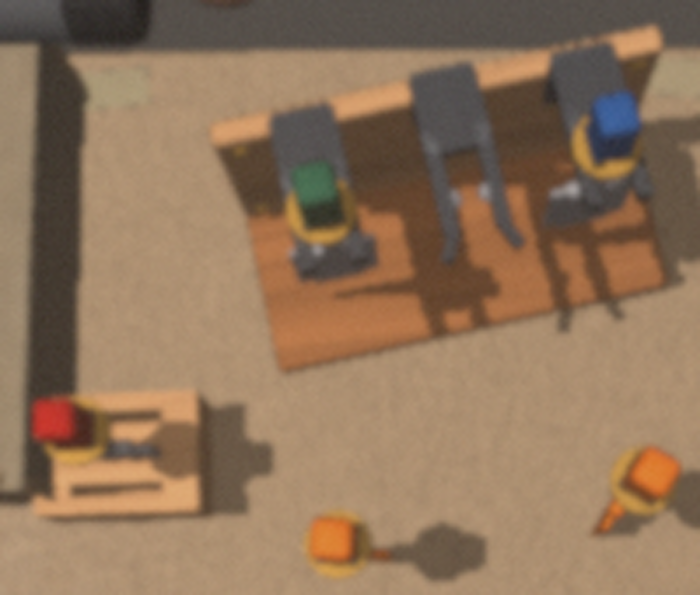

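View pics/s1.png

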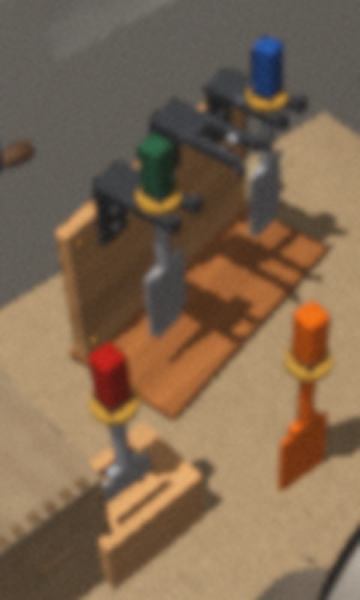

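The top crop (3.5×, offset 190,100) shows the rack base's front edge from (284,370) to (668,287). The board's top front edge runs from (219,147) to (655,52). Prong tips are at (447,258) and (517,243), with the balls at about (452,197) and (487,190). The red handle top is at (55,419), close to the crate. In the scene crop (3×, offset 225,115), the red handle is centred at (109,377) and the middle prongs reach (240,160).

```bash
python3 - <<'E'
from h import *
from plant import bot
t=bot.read_camera("top"); s=bot.read_camera("scene")
T=lambda x,y:(190+x/3.5,100+y/3.5)
S=lambda x,y:(225+x/3,115+y/3)
f1,f2=plane(t,T(284,370),.012),plane(t,T(668,287),.012)
b1,b2=plane(t,T(219,147),.165),plane(t,T(655,52),.165)
for a,b in((f1,f2),(b1,b2)):
    d=a-b; print(a,b,"len",np.linalg.norm(d),"yaw",np.degrees(np.arctan2(-d[0],d[1])))
# block edges top z=.062
for p in((55,400),(200,392),(200,515),(52,515)): print("blk",plane(t,T(*p),.062))
for n,a,b in(("red",(60,420),(109,377)),("green",(318,193),(157,165)),("blue",(613,125),(267,67)),
  ("or1",(333,540),(0,0)),):
    if b[0]: print(n,tri([ray(t,T(*a)),ray(s,S(*b))]))
print("or tops",plane(t,T(333,540),.2),plane(t,T(650,475),.2),"jar",plane(t,(424,245),.068))
print("tips z.2",plane(t,T(447,258),.2),plane(t,T(517,243),.2),"balls",plane(t,T(452,197),.2),plane(t,T(487,190),.2))
# crate right top edge scene full px
print("crate",plane(s,(260,272),.1),plane(s,(260,272),.15),plane(t,T(22,490),.1),plane(t,T(22,490),.15))
E
```

```text
[ 0.5058 -0.0264  0.012 ] [ 0.5533 -0.2511  0.012 ] len 0.22961068268944598 yaw 11.950850772730789
[ 0.5962 -0.0068  0.165 ] [ 0.6445 -0.2273  0.165 ] len 0.22573538752097236 yaw 12.35098918482114
blk [0.4824 0.0956 0.062 ]
blk [0.4863 0.0153 0.062 ]
blk [0.4186 0.0144 0.062 ]
blk [0.419  0.0956 0.062 ]
red (array([0.4548, 0.0628, 0.1942]), [np.float64(0.0004429921104737882), np.float64(0.000442992110473755)])
green (array([ 0.5543, -0.0615,  0.234 ]), [np.float64(0.00015189668773921803), np.float64(0.00015189668773941338)])
blue (array([ 0.5865, -0.1979,  0.2312]), [np.float64(0.00010796601154230637), np.float64(0.00010796601154207928)])
or tops [ 0.3975 -0.0668  0.2   ] [ 0.4266 -0.2146  0.2   ] jar [ 0.4197 -0.3224  0.068 ]
tips z.2 [ 0.5307 -0.1207  0.2   ] [ 0.5378 -0.1541  0.2   ] balls [ 0.5605 -0.1233  0.2   ] [ 0.5638 -0.1401  0.2   ]
crate [0.452  0.0785 0.1   ] [0.4243 0.094  0.15  ] [0.4297 0.1033 0.1   ] [0.4256 0.0911 0.15  ]
```

```bash
cat >> h.py <<'E'
def rot(yaw,s=-1):  # tool down, tool y along +-(cos yaw, sin yaw)
    p=s*np.pi/4+yaw/2; return np.pi*np.array([np.cos(p),np.sin(p),0])
E
python3 - <<'E'
from h import *
from plant import bot
import pickle
for s in(1,-1): print(s,bot.inverse_kinematics([.455,.063,.192],rot(0,s)),bot.inverse_kinematics([.571,-.13,.25],rot(.21,s)))
W=np.array([.571,-.13,.36])
out={}
for n,p,y in(("rack",[.555,-.13,.40],.21),("red",[.455,.063,.36],0)):
    bot.move_ptp(p,rot(y,-1)); o=bot.observe(); c=bot.read_camera("wrist"); out[n]=(c,o); print(n,o["clock"],o["eef_pos"],o["tool_rot"],o["contact_force"])
pickle.dump(out,open("w.pkl","wb"))
im=np.hstack([out["rack"][0]["image"],out["red"][0]["image"]])
cv2.imwrite("pics/w1.png",out["rack"][0]["image"][...,::-1]);cv2.imwrite("pics/w2.png",out["red"][0]["image"][...,::-1])
E
```

```text
1 [-0.0295  0.2876  1.7898 -0.      1.0643 -0.0295] [-0.3547  0.4564  1.3555 -0.      1.3297 -0.5647]
-1 None [-0.3547  0.4564  1.3555  0.      1.3297  2.5769]
rack 2.6583 [ 0.5548 -0.1305  0.3998] [ 2.4414 -1.9767 -0.0005] [-1.1908 -0.9422  0.9071]Traceback (most recent call last):
  File "<stdin>", line 8, in <module>
plant.MotionError: the arm cannot take that pose within its joint ranges
```

```bash
python3 - <<'E'
from h import *
from plant import bot
import pickle
out={}
o=bot.observe(); out["rack"]=(bot.read_camera("wrist"),o)
bot.move_ptp([.455,.063,.36],rot(0,1)); o=bot.observe(); out["red"]=(bot.read_camera("wrist"),o); print(o["clock"],o["eef_pos"],o["tool_rot"],o["contact_force"],bot.observe()["opening"])
pickle.dump(out,open("w.pkl","wb"))
for n in out: cv2.imwrite(f"pics/w_{n}.png",out[n][0]["image"][...,::-1])
E
```

```text
4.975 [0.4551 0.0629 0.36  ] [2.2222 2.2206 0.0001] [-0.2411 -0.1719  0.3262] 0.08561375867707217
```

View pics/w_rack.png

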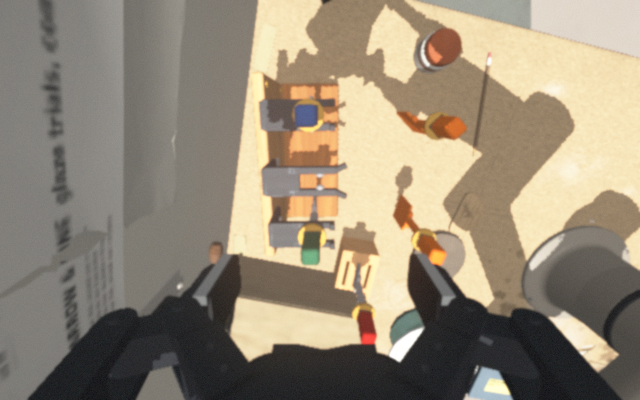

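View pics/w_red.png

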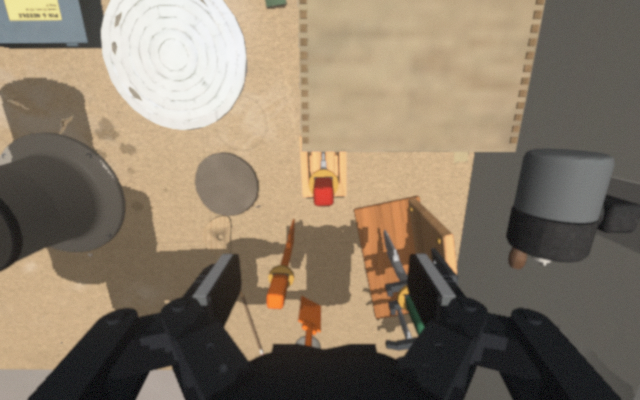

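The rack picture shows the middle hook's prongs with tips near (345,165) and (345,191). Blue is at (307,115) and green at (311,245). In the other picture, the red handle is at (323,187) and the block's slots line up with the image columns.

```bash
python3 - <<'E'
from h import *
import pickle
out=pickle.load(open("w.pkl","rb"))
a=out["rack"][0]["image"][145:215,255:360]; b=out["red"][0]["image"][140:215,290:360]
A=cv2.resize(a,None,fx=6,fy=6,interpolation=cv2.INTER_CUBIC); B=cv2.resize(b,None,fx=2,fy=2)
c,o=out["red"]
for bl in blobs(c["image"],"red",1): print(bl); 
m=mask(c["image"],"red"); print(cv2.minAreaRect(cv2.findNonZero(m)))
for z in(.194,.219): print(plane(c,blobs(c["image"],"red",1)[0][1],z,o))
c,o=out["rack"]
for k in("blue","green"):
    bl=blobs(c["image"],k,1)[0]; print(k,bl,plane(c,bl[1],.235,o))
cv2.imwrite("pics/wr.png",A[...,::-1])
E
```

```text
([326, 194, 1, 1, 1], array([326., 194.]))
((326.0, 194.0), (0.0, 0.0), 0.0)
[0.4577 0.0581 0.194 ]
[0.4575 0.0653 0.219 ]Traceback (most recent call last):
  File "<stdin>", line 12, in <module>
IndexError: list index out of range
```

```bash
sed -i 's/&(S>200)&(V>60)/\&(S>150)\&(V>60)/; s/(H>60)&(H<95)&(S>120)/(H>60)\&(H<95)\&(S>90)/; s/(S>150)&(V>50)}\["/&/; s/(H<130)&(S>150)&(V>50)/(H<130)\&(S>110)\&(V>40)/' h.py; python3 - <<'E'
from h import *
import pickle
out=pickle.load(open("w.pkl","rb"))
a=out["rack"][0]["image"][145:215,255:360]
A=cv2.resize(a,None,fx=6,fy=6,interpolation=cv2.INTER_CUBIC)
cv2.imwrite("pics/wr.png",A[...,::-1])
c,o=out["red"]
for bl in blobs(c["image"],"red",2): print(bl,plane(c,bl[1],.194,o),plane(c,bl[1],.219,o))
c,o=out["rack"]
for k in("blue","green"):
    for bl in blobs(c["image"],k,3): print(k,bl,plane(c,bl[1],.235,o))
E
```

```text
([315, 186, 17, 19, 291], array([323.079 , 195.4502])) [0.4547 0.0566 0.194 ] [0.4548 0.0639 0.219 ]
([325, 184, 1, 1, 1], array([325., 184.])) [0.4567 0.0688 0.194 ] [0.4566 0.0751 0.219 ]
green ([309, 254, 1, 1, 1], array([309., 254.])) [ 0.5555 -0.0538  0.235 ]
green ([308, 261, 1, 1, 1], array([308., 261.])) [ 0.5549 -0.0451  0.235 ]
```

View pics/wr.png

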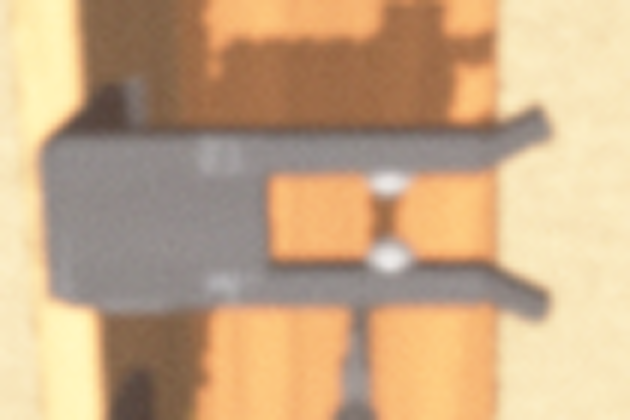

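The crop shows the two balls at (389,181) and (389,257), the gap edges at rows 171 and 263, and the prongs running along the image x-axis.

```bash
python3 - <<'E'
from h import *
from plant import bot
import pickle
out=pickle.load(open("w.pkl","rb")); c,o=out["rack"]
t=bot.read_camera("top"); s=bot.read_camera("scene")
T=lambda x,y:(189.5+(x+.5)/3.5,99.5+(y+.5)/3.5)
S=lambda x,y:(224.5+(x+.5)/3,114.5+(y+.5)/3)
Wp=lambda x,y:(254.5+(x+.5)/6,144.5+(y+.5)/6)
print("balls",tri([ray(t,T(469.5,193.5)),ray(c,Wp(389,219),o)]))
print("tipmid",tri([ray(t,T(482,250)),ray(c,Wp(545,211),o)]))
p=tri([ray(t,T(469.5,193.5)),ray(c,Wp(389,219),o)])[0]
for z in(.19,.2,.21,.22): print(z,plane(c,Wp(389,219),z,o),plane(t,T(469.5,193.5),z))
a,b=plane(c,Wp(270,218),p[2],o),plane(c,Wp(500,217),p[2],o); d=a-b; print("midline yaw",np.degrees(np.arctan2(d[1],d[0])))
for q in((110,171),(110,263)):pass
a,b=plane(c,Wp(272,171),p[2],o),plane(c,Wp(480,171),p[2],o); d=a-b; print("yaw",np.degrees(np.arctan2(d[1],d[0])))
a,b=plane(c,Wp(272,263),p[2],o),plane(c,Wp(480,263),p[2],o); d=a-b; print("yaw",np.degrees(np.arctan2(d[1],d[0])))
a,b=plane(c,Wp(389,171),p[2],o),plane(c,Wp(389,263),p[2],o); print("gap",np.linalg.norm(a-b))
print("ball scene",proj(s,p)-[225,115])
E
```

```text
balls (array([ 0.5602, -0.131 ,  0.2097]), [np.float64(7.485154604352231e-05), np.float64(7.485154604345112e-05)])
tipmid (array([ 0.5327, -0.1374,  0.208 ]), [np.float64(0.0009643828988416615), np.float64(0.0009643828988416018)])
0.19 [ 0.5595 -0.1263  0.19  ] [ 0.5654 -0.1313  0.19  ]
0.2 [ 0.5599 -0.1287  0.2   ] [ 0.5628 -0.1311  0.2   ]
0.21 [ 0.5602 -0.1311  0.21  ] [ 0.5602 -0.1309  0.21  ]
0.22 [ 0.5606 -0.1335  0.22  ] [ 0.5576 -0.1307  0.22  ]
midline yaw 12.308204133397664
yaw 12.052531621831045
yaw 12.052247995417977
gap 0.017410583196904784
ball scene [75.1364 47.4737]
```

```bash
python3 - <<'E'
from h import *
from plant import bot
import pickle
c,o=pickle.load(open("w.pkl","rb"))["red"]
m=mask(c["image"],"red"); print(cv2.minAreaRect(cv2.findNonZero(m)))
y1=plane(c,(323,204.5),.219,o)[1]+.01; y2=plane(c,(323,185.5),.169,o)[1]-.01; print("y",y1,y2)
y=np.clip((y1+y2)/2,.058,.064)
bot.move_ptp([.4548,y,.26],rot(.015,1)); bot.move_straight([.4548,y,.195],velocity=.08)
o=bot.observe(); print(o["clock"],o["eef_pos"],o["contact_force"])
bot.move_gripper(.0); bot.hold(.2)
o=bot.observe(); print({k:o[k] for k in("clock","eef_pos","contact_force","torque","opening","grip_force")})
E
```

```text
((323.0, 194.0), (20.0, 16.0), 90.0)
y 0.06490618359636342 0.05078769749275413
6.575 [0.4552 0.058  0.1955] [0.2769 0.2294 0.4251]
{'clock': 7.3833, 'eef_pos': array([0.4548, 0.058 , 0.1952]), 'contact_force': array([-1.2776, -0.3729,  3.5048]), 'torque': array([ 0.0804,  0.2627, -0.0085]), 'opening': 0.019315425504432843, 'grip_force': 58.83859992027283}
```

```bash
python3 - <<'E'
from h import *
from plant import bot
import pickle
P=("clock","eef_pos","contact_force","torque","opening","grip_force")
bot.move_gripper(.04)
bot.move_straight([.4548,.0632,.195],velocity=.03)
bot.move_gripper(0); bot.hold(.1)
o=bot.observe(); print({k:o[k] for k in P})
bot.move_straight([.4548,.0632,.205],velocity=.03); o=bot.observe(); print({k:o[k] for k in P})
bot.move_straight([.4548,.0632,.29],velocity=.08)
bot.hold(.2); o=bot.observe(); print({k:o[k] for k in P})
c=bot.read_camera("wrist"); pickle.dump((c,o),open("g.pkl","wb"))
a=c["image"][150:400,230:410]; cv2.imwrite("pics/g.png",cv2.resize(a,(432,600),interpolation=cv2.INTER_CUBIC)[...,::-1])
E
```

```text
{'clock': 8.45, 'eef_pos': array([0.4549, 0.0632, 0.1952]), 'contact_force': array([-0.6537, -0.8917,  1.309 ]), 'torque': array([ 0.0469,  0.0376, -0.0121]), 'opening': 0.019189870270578474, 'grip_force': 58.869375586509705}
{'clock': 8.9333, 'eef_pos': array([0.4548, 0.0632, 0.2051]), 'contact_force': array([ 0.8177,  0.2508, -1.6391]), 'torque': array([-0.0458, -0.0049,  0.0127]), 'opening': 0.019125831368713077, 'grip_force': 58.60262989997864}
{'clock': 10.35, 'eef_pos': array([0.4547, 0.0632, 0.2896]), 'contact_force': array([ 0.6005, -0.6412, -1.3258]), 'torque': array([0.0109, 0.005 , 0.0138]), 'opening': 0.01915619414201056, 'grip_force': 58.60748648643494}
```

View pics/g.png

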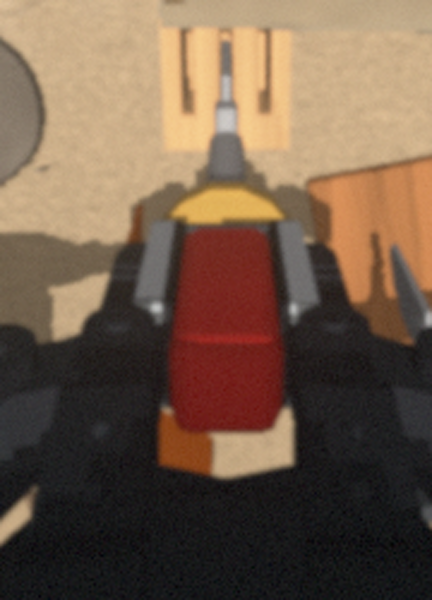

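The handle is held squarely between the pads. Its top back edge is at crop row 340 and the front edge at row 430. The collar spans columns 170–284, and the neck is centred at about column 227.

```bash
python3 - <<'E'
from h import *
import pickle
c,o=pickle.load(open("g.pkl","rb"))
G=lambda x,y:(229.5+(x+.5)/2.4,149.5+(y+.5)/2.4)
I=dict(eef_pos=np.zeros(3),tool_rot=np.zeros(3))
for z in(-.03,-.027,-.024,-.02): 
    a,b=plane(c,G(227,340),z,I),plane(c,G(222,430),z,I); print(z,a[:2],b[:2],"mid",(a+b)[:2]/2,"len",a[0]-b[0])
for z in (.023,.026,.029,.032): print("collar rim",z,plane(c,G(227,183),z,I),plane(c,G(170,215),z,I),plane(c,G(284,215),z,I))
print("neck", [plane(c,G(228,160),z,I) for z in(.04,.06)], "blade", plane(c,G(227,70),.12,I))
E
```

```text
-0.03 [0.0148 0.0005] [-0.002  -0.0003] mid [0.0064 0.0001] len 0.01675904700923167
-0.027 [0.0127 0.0005] [-0.0046 -0.0003] mid [0.004  0.0001] len 0.017315368322312688
-0.024 [0.0106 0.0005] [-0.0073 -0.0003] mid [0.0016 0.0001] len 0.017871689635393692
-0.02 [0.0078 0.0005] [-0.0108 -0.0003] mid [-0.0015  0.0001] len 0.018613451386168378
collar rim 0.023 [0.0187 0.0006 0.023 ] [ 0.0108 -0.0124  0.023 ] [0.0108 0.0135 0.023 ]
collar rim 0.026 [0.0174 0.0006 0.026 ] [ 0.0094 -0.0126  0.026 ] [0.0094 0.0138 0.026 ]
collar rim 0.029 [0.0162 0.0006 0.029 ] [ 0.008  -0.0129  0.029 ] [0.008  0.0141 0.029 ]
collar rim 0.032 [0.015  0.0006 0.032 ] [ 0.0066 -0.0132  0.032 ] [0.0066 0.0144 0.032 ]
neck [array([0.0178, 0.0009, 0.04  ]), array([0.0103, 0.0009, 0.06  ])] blade [0.022  0.0007 0.12  ]
```

```bash
cat >> h.py <<'E'
YAW=np.radians(12.1); RX=np.array([np.cos(YAW),np.sin(YAW),0]); RY=np.array([-RX[1],RX[0],0]); FREE=np.array([.571,-.1287,0])
def at(x,z,y=0): return FREE+RX*x+RY*y+np.array([0,0,z])   # x,y along rack from the free place
def rf(o,f0=0): f=o["contact_force"]-f0; return np.array([f@RX,f@RY,f[2]])
def feel(bot,a,b,step,v,stop,f0,lim=6.):
    """step from a to b (rack x, z, y); stop(f) true ends it; returns last target, force"""
    a,b=np.array(a,float),np.array(b,float); n=int(np.ceil(np.linalg.norm(b-a)/step-1e-6)); f=None
    for i in range(1,n+1):
        q=a+(b-a)*i/n; bot.move_straight(at(*q),velocity=v); f=rf(bot.observe(),f0)
        if stop(f): return q,f,True
    return q,f,False
E
python3 - <<'E'
from h import *
from plant import bot
r=rot(YAW,1)
p=bot.observe()["eef_pos"]; bot.move_ptp(p,r)
bot.move_straight(at(-.080,.29),velocity=.12); bot.move_straight(at(-.080,.267),velocity=.06); bot.hold(.3)
f0=np.mean([bot.observe()["contact_force"] for _ in range(5)],0); np.save("f0.npy",f0)
bot.move_straight(at(-.055,.267),velocity=.04); o=bot.observe(); print(o["clock"],o["eef_pos"],rf(o,f0),f0)
q,f,h=feel(bot,(-.055,.267,0),(-.030,.267,0),.002,.006,lambda f:np.abs(f[:2]).max()>4,f0)
o=bot.observe(); print(o["clock"],q,f,h,o["torque"],o["eef_pos"])
E
```

```text
14.2333 [ 0.5172 -0.1401  0.2669] [-0.4625 -0.4891 -0.8527] [ 0.2034  0.9387 -0.9141]
20.3 [-0.03   0.267  0.   ] [-0.2458 -1.3751  0.0785] False [ 0.0063 -0.0242  0.007 ] [ 0.5417 -0.135   0.267 ]
```

```bash
python3 - <<'E'
from h import *
from plant import bot
f0=np.load("f0.npy")
bot.move_straight(at(-.030,.261),velocity=.006)
q,f,h=feel(bot,(-.030,.261,0),(-.030,.238,0),.001,.006,lambda f:f[2]>2.5 or np.abs(f[:2]).max()>5,f0)
o=bot.observe(); print(o["clock"],q,f,h,o["torque"],o["eef_pos"])
c=bot.read_camera("wrist"); a=c["image"][150:400,230:410]; cv2.imwrite("pics/d.png",cv2.resize(a,(432,600),interpolation=cv2.INTER_CUBIC)[...,::-1])
print(rf(bot.observe(),f0))
E
```

```text
26.2 [-0.03   0.246  0.   ] [-2.0535  0.2048  6.3168] True [0.0683 0.3465 0.0354] [ 0.5417 -0.135   0.247 ]
[-1.9795 -0.5263  5.7231]
```

View pics/d.png

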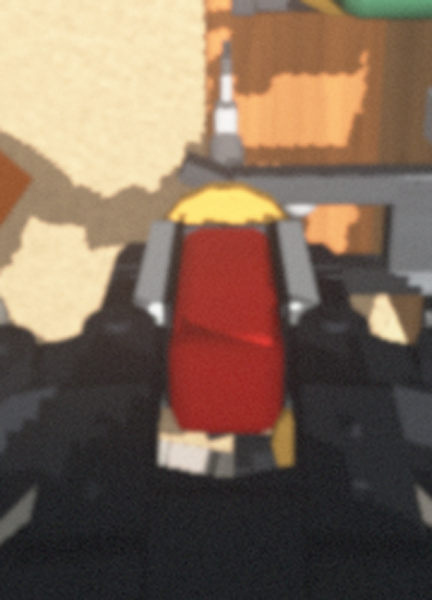

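Contact was felt at TCP z ≈ 0.247. The picture shows the collar sitting on the prongs in front of the balls, with one ball visible at (300,208). Next I raise 30.5 mm and push in.

```bash
python3 - <<'E'
from h import *
from plant import bot
f0=np.load("f0.npy"); Z=.2775
bot.move_straight(at(-.030,Z),velocity=.03); print(rf(bot.observe(),f0))
bot.move_straight(at(-.023,Z),velocity=.006); print(rf(bot.observe(),f0))
log=[]
def stop(f): log.append(f.round(1)); return f[0]<-14 or abs(f[1])>8
q,f,h=feel(bot,(-.023,Z,0),(0,Z,0),.00115,.006,stop,f0)
print(np.array(log)); o=bot.observe(); print(o["clock"],q,h,o["torque"],o["eef_pos"])
E
```

```text
[ 0.1042 -0.3437 -0.3466]
[-0.1175 -1.1942 -1.0548]
[[ -1.1  -0.6  -0. ]
 [ -0.5  -1.5  -0.9]
 [ -0.4  -1.4  -0.9]
 [ -1.4   0.1   0.7]
 [ -3.5   1.1   0.6]
 [ -5.5   1.3   0. ]
 [ -7.    2.3  -0.6]
 [ -9.4   1.6   1.2]
 [ -9.1   0.5  -0.5]
 [-10.7   0.3   0.3]
 [ -6.8   1.3  -2. ]
 [ -5.9   0.5  -2.3]
 [ -2.    0.8  -1.7]
 [  0.6   2.6  -1.3]
 [  1.8   1.9  -0. ]
 [  1.8   0.7  -0.8]
 [ -0.2  -0.6  -0. ]
 [  0.4  -1.6  -0.5]
 [ -0.   -1.2  -1.2]
 [ -0.1  -1.1  -1.7]]
35.6 [0.     0.2775 0.    ] False [-0.0101 -0.011  -0.0284] [ 0.571  -0.1287  0.2775]
```

```bash
python3 - <<'E'
from h import *
from plant import bot
f0=np.load("f0.npy")
bot.move_straight(at(0,.252),velocity=.025); f=rf(bot.observe(),f0); print(f)
log=[]
def stop(f): log.append(f.round(1)); return f[2]>3.2 or np.abs(f[:2]).max()>8
q,f,h=feel(bot,(0,.252,0),(0,.243,0),.0007,.006,stop,f0)
bot.hold(.2); o=bot.observe(); print(np.array(log)); print(o["clock"],q,h,rf(o,f0),o["torque"],o["eef_pos"])
E
```

```text
[-0.5066 -1.4108 -0.5044]
[[-0.1 -1.9 -0. ]
 [ 0.2 -1.2 -0.9]
 [-0.1 -0.9 -0.4]
 [-0.8 -0.6 -1. ]
 [-0.6 -0.7 -0.9]
 [-0.1 -1.6 -0.5]
 [-0.5 -0.8 -1. ]
 [-2.6  0.9  3.6]]
39.1 [0.     0.2465 0.    ] True [-2.1446 -0.0264  6.1329] [0.0886 0.452  0.0404] [ 0.571  -0.1287  0.247 ]
```

```bash
python3 - <<'E'
from h import *
from plant import bot
bot.move_gripper(.045); bot.hold(.2)
o=bot.observe(); print(o["clock"],o["contact_force"],o["grip_force"],o["opening"])
bot.move_straight(at(0,.33),velocity=.06)
o=bot.observe(); c=bot.read_camera("wrist"); print(o["clock"])
a=c["image"][100:350,200:440]; cv2.imwrite("pics/e.png",cv2.resize(a,(576,600),interpolation=cv2.INTER_CUBIC)[...,::-1])
E
```

```text
39.6667 [ 0.6846 -0.1499  0.2207] 0.0 0.04483964878750378
41.2083
```

View pics/e.png

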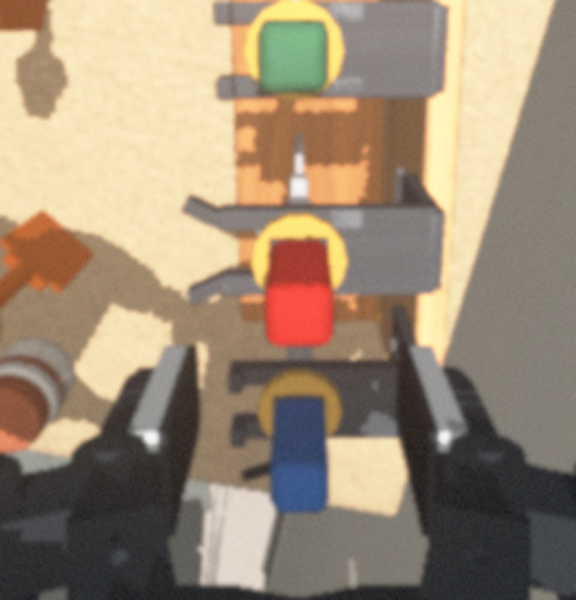

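The red scraper (299,290) hangs upright with its collar on the middle prongs, in line with green and blue. The gripper is clear of it.

```bash
python3 -c "
from plant import bot
bot.hold(.3); print(bot.finish_job())"
```

```text
the job is handed in; nothing more can be done
None
```

The red scraper hangs upright on the middle hook: its neck is past the balls, and I let go only after feeling the hook carry it. The blue and green scrapers look undisturbed in the last picture, and the job is handed in at about 41.5 s of the 54 s, though no verdict came back.

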